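# Open the latched tea caddy

## Robot

A 7-joint arm with a two-finger parallel gripper is mounted at the origin on the work surface. World frame = base frame: x ahead of the robot, y to its left, z up, the work surface at z = 0. Lengths are in mm, angles in rad, forces in N, time in s.
With the tool pointing down it reaches from about 400 to 875 mm from the base axis. Payload 4.4 kg.
Tool frame: the origin (TCP) lies at the very end of the fingers, on their centre line; the grasp point (between the pads) lies 19 mm behind it; z points along the fingers, y is the direction in which the jaws open and shut (so a half turn about z gives the same grasp; the last joint's range is limited). The gripper opens to 85 mm and grips with 20 to 120 N. Pads are 22 mm wide; open, the fingers measure 114 mm over their backs; the gripper's body (76 mm by 85 mm) begins 54 mm behind the grasp point. The pads swing forward as they close: fully open they stand 13 mm farther back than shut.
Start: joints at [1.112, 0.628, 0.038, 1.517, -0.027, 0.996, -0.02], TCP at [248.833, -600.5, 231.313] pointing down, gripper open.
Joint ranges: [-3.06, 3.06], [-0.37, 2.12], [-1.25, 1.32], [0.18, 2.47], [-1.1, 4.24], [0.23, 1.98], [-2.94, 2.94]. Speed limits (rad/s): [2.57, 2.57, 3.14, 3.14, 3.14, 3.14, 3.14].

## Interface

Orientations are given as [roll, pitch, yaw] about the fixed x, y, z axes, in that order (R = Rz(yaw) Ry(pitch) Rx(roll)).
In Python, from cell import ctrl, eyes gives the robot as it stands.
- The arm moves only by the tool move_arm, never from a script. Its argument "increments" is a list of rows, each a list of 6 numbers: the shift along the tool's x, y, z in cm, then the turn, a rotation vector about the tool's x, y, z in degrees. In form: [[x, y, z, wx, wy, wz], ...]. A call has 1 to 20 rows; each row is the pose to reach, as a shift and turn from the pose commanded when the call began, along the tool's axes at that moment; what a row does not reach only later rows make up. A row lasts 1/10 s, in which the tool goes at most 50 mm and 8.59 degrees, less where a joint would pass 70% of its speed; a pose out of reach is approached as far as the arm can. A call with a gripper value outside its range is refused whole. "grip" is the opening, from -1 (shut) to 1 (fully open), set as the call begins (left out, the last holds). The fingers move at their own pace and stop on an object; the grip force is fixed at half the most. Time passes only in rows, so rows that repeat a pose let the fingers close. It gives the time, the measured TCP pose, the force and the opening at its end, in the units of the state.
- ctrl.read_state(): the state, without advancing time (a new reading comes with each control period).
- eyes.get_image(name): name is "scene" or "top"; returns the picture (400x640x3 uint8, red, green, blue); there is no depth.
- eyes.calibration(name): a dict with "fx", "fy", "cx", "cy" (pixels), "pose" (4x4, takes a point from camera to world coordinates). Camera axes: x right, y up, looking along -z (the intrinsics and any distortion apply to the point x, -y, -z); pixel columns grow to the right and rows downward; lengths in mm; the calibration is good to about 2 mm. A picture is of the moment at which its call begins. calibration takes no time and is no camera call.
- ctrl.finish_job(): hands the job in, once; it reports no verdict.
The state is a dict: "clock": time; "qpos": joint angles; "qd": joint speeds; "tau": joint torques, N m; "eef_pos": TCP position; "tool_rot": TCP orientation; "force": force on the tool from outside, world axes, zero at the start; "torque": the same for the moment, N m; "width": finger opening in mm.
Only numpy, scipy, OpenCV 4.12 (cv2) and the standard library are available. Lean on these libraries where they do the work, as an engineer would, in place of code of your own. Each camera call takes 0.05 s, during which the arm holds its last target. There are 200 camera calls.

## Task

Open the bamboo tea caddy: first swing its steel hasp off the catch so that it hangs down in front, then lift the lid right over until it rests on its stop. Lower it gently onto the stop rather than letting it drop, let go, and leave the teapot, cups and trivet where they are.

Things in the scene. Friction and masses are not known exactly. Their poses are not given: they have to be found in the camera images.
- caddy: Bamboo tea caddy, fixed to the table: box 100 mm deep (x) by 200 mm wide (y), its rim 85 mm high, top of the closed lid at 97 mm. Origin: centre of its underside; x points from the front (the robot's side, hasp and handle) to the hinge side, y along its width, z up.
- caddy_lid (a joint): Lid angle, rad: 0 closed, grows as the front edge lifts, 1.95 on the stop (leaning back beyond upright). Lid 100 x 200 x 12 mm, 175 to 350 g, light hinge: let go short of about 1.35 it falls shut, beyond about 1.6 it falls onto the stop.
- lid_handle (a point): Middle of the lid's bar handle, a bamboo bar 12 mm thick and 90 mm long along caddy y, held 45 mm in front of the lid's front edge by two end posts of the same thickness (78 mm clear between them). Closed it is at caddy (-95, 0, 91) mm; it swings in an arc of 145 mm radius about the lid's hinge. The bar can turn between gripper pads. Axes turn with the lid.
- lid_hinge (a point): Middle of the lid's hinge axis (along caddy y), at caddy (50, 0, 85) mm, on the far rim.
- caddy_hasp (a joint): Hasp angle, rad: 0 on the catch; grows as its free end swings up and forward (to caddy -x); 2.2 hanging open on its stop. Loose hinge, under 1 N at the tab: short of about 0.15 it falls back, beyond about 0.4 it falls open by its weight. It does not jam the lid, but the lid must not be lifted until it is off.
- hasp_tab (a point): Middle of the hasp's upturned finger tab (3 mm thick in x, 28 mm wide in y, from 100 to 126 mm high). On the catch it stands at caddy (-32, -70, 113) mm, near the lid's front right corner seen from the robot. The hasp is an L-shaped steel strap, up the front and bent over the lid edge around a wire staple to this tab. Pushing the tab towards caddy -x swings it off.
- hasp_hinge (a point): Middle of the hasp's hinge axis (along caddy y) on the caddy's front, at caddy (-57, -70, 55) mm.
- teapot: Loose white porcelain teapot, 110 mm across, 117 mm high, handle (local -x) and spout (local +x) reach 95 mm from the axis. Origin: centre of its underside. Leave alone.
- cup_a: Loose white porcelain cup, 76 mm across, 62 mm high; origin centre of its underside. Leave alone.
- cup_b: Loose white porcelain cup, as the other. Leave alone.
- trivet: Loose aluminium slatted trivet, 124 x 130 x 12 mm, lying flat beyond the caddy near the railing; origin centre of its underside. Leave alone.
Not all that is in view belongs to the job. What is meant by the caddy is not blue, pink or red, and is the larger of those in its own colour.

How it is judged (in metres and radians):
On the way, in this order (a step that is already met when the one before it is completed fails the run):
1. the hasp is swung off the catch (beyond 1.7 rad) with the lid still shut (value of joint caddy_hasp above 1.7 rad and value of joint caddy_lid below 0.1 rad), for 0.2 s.
2. the lid is open against its stop (beyond 1.88 rad) (value of joint caddy_lid above 1.88 rad), for 0.2 s.
At the end, for the whole second after the job is handed in: The lid rests open on its stop (beyond 1.88 rad of 1.95) and is at rest, the hasp hangs open (beyond 1.7 rad), and the teapot, cups and trivet are within 20 mm of where they stood (value of joint caddy_lid above 1.88 rad and velocity of joint caddy_lid between -0.1 and 0.1 rad/s and value of joint caddy_hasp above 1.7 rad and distance of each of teapot, cup_a, cup_b, trivet from where it was at the start of the episode below 0.02 m); the robot touches nothing.
It fails at once if the lid is lifted (over 0.12 rad) while the hasp is still on (under 1.0 rad) (value of joint caddy_lid above 0.12 rad and value of joint caddy_hasp below 1 rad).
It fails at once if the lid is flung or dropped onto its stop (opening faster than 1.8 rad/s beyond upright) (value of joint caddy_lid above 1.6 rad and velocity of joint caddy_lid above 1.8 rad/s).
It fails at once if the teapot, a cup or the trivet is pushed more than 20 mm (distance of any of teapot, cup_a, cup_b, trivet from where it was at the start of the episode above 0.02 m).
It fails at once if the teapot or a cup is tipped over (angle between any of teapot, cup_a, cup_b's own z axis and vertical above 0.5 rad).
It also fails if it takes over 51 s, if anything falls off the work surface, if the arm or the gripper's body presses on something with over 40 N, if the wrist force passes 120 N, or if a joint passes its speed limit or range.

## Working session

There is one attempt and no reset: what is moved stays moved. The work goes in short steps, Python scripts to look and compute and a tool call to move; the robot and the scene stay as the last step left them, time stands still between calls to the robot, and variables do not carry over. Pictures are saved under pics/ and viewed, about 8 in all and at most 12, crops included, and the job is handed in when it is done.

Besides the shell and the picture viewer there is one more tool, called after ">>>" as name(argument=value, ...), one argument or row to a line, values as JSON. move_arm: Moves the arm, as the interface text tells. Its arguments: {"type":"object","properties":{"increments":{"type":"array","items":{"type":"array","items":{"type":"number"}}},"grip":{"type":"number"}},"required":["increments"]}

```bash
mkdir -p pics; ls; python3 - <<'E'
from cell import ctrl, eyes
import cv2
for n in("scene","top"):
    im=eyes.get_image(n); cv2.imwrite(f"pics/{n}0.png",im[:,:,::-1]); c=eyes.calibration(n); print(n,c)
print(ctrl.read_state())
E
```

```text
pics
scene {'fx': 410.48365598159035, 'fy': 410.48365598159035, 'cx': 315.5782009718331, 'cy': 202.64438078910453, 'pose': array([[ 5.40338180e-01, -5.16151033e-01,  6.64547035e-01,
         1.35724218e+03],
       [ 8.41389911e-01,  3.22149238e-01, -4.33915759e-01,
        -5.35676365e+02],
       [ 9.88274630e-03,  7.93604423e-01,  6.08353805e-01,
         8.28267963e+02],
       [ 0.00000000e+00,  0.00000000e+00,  0.00000000e+00,
         1.00000000e+00]])}
top {'fx': 460.83628355590275, 'fy': 460.83628355590275, 'cx': 324.56976318338496, 'cy': 198.5408695611777, 'pose': array([[-2.39291924e-02,  9.79057143e-01, -2.02174440e-01,
         2.90723450e+02],
       [-9.99712808e-01, -2.31714227e-02,  6.11438937e-03,
         8.34464119e+00],
       [ 1.30166718e-03,  2.02262690e-01,  9.79330440e-01,
         1.44257946e+03],
       [ 0.00000000e+00,  0.00000000e+00,  0.00000000e+00,
         1.00000000e+00]])}
{'clock': 0.1, 'qpos': array([ 1.11217823,  0.62926405,  0.03841523,  1.51825577, -0.02698801,
        0.99631466, -0.02001977]), 'qd': array([-0.00033624, -0.00276408, -0.00012562, -0.00262113,  0.0012681 ,
        0.00111123, -0.0003006 ]), 'tau': array([ 1.99855982e-03, -5.64532614e+01,  1.23058219e+00, -1.93971008e+01,
        1.14058345e-02,  5.56226500e-03,  1.83317451e-05]), 'eef_pos': array([ 248.64240119, -599.95757376,  230.47767735]), 'tool_rot': array([-3.13986790e+00,  1.05809083e-05,  3.92829019e-01]), 'force': array([-0.6287444 ,  0.18392795,  0.09843278]), 'torque': array([-0.00595294,  0.03512354,  0.0268868 ]), 'width': 85.8529908352688}
```

View pics/scene0.png

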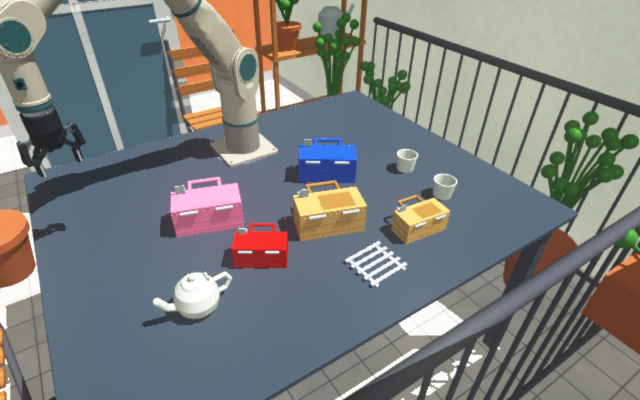

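View pics/top0.png

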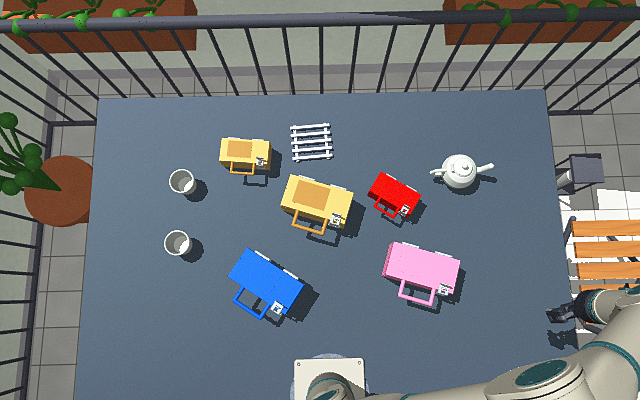

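Two yellow caddies are in view. The larger one, in the middle, is the target: about (316,203) in top and (330,210) in scene. Hasp at top (336,220), handle at (310,230).

```bash
cat > h.py <<'E'
import numpy as np, cv2
from cell import ctrl, eyes
def ray(n,u,v):
    c=eyes.calibration(n);P=c["pose"]
    d=P[:3,:3]@np.array([(u-c["cx"])/c["fx"],-(v-c["cy"])/c["fy"],-1.]);return P[:3,3],d
def onz(n,u,v,z):
    o,d=ray(n,u,v);return o+d*(z-o[2])/d[2]
def proj(n,p):
    c=eyes.calibration(n);P=c["pose"];q=P[:3,:3].T@(np.asarray(p,float)-P[:3,3])
    return np.array([c["cx"]-c["fx"]*q[0]/q[2],c["cy"]+c["fy"]*q[1]/q[2]])
def grab(n,f,box,k):
    im=eyes.get_image(n)[:,:,::-1]; x,y,w,h=box
    cv2.imwrite("pics/"+f,cv2.resize(im[y:y+h,x:x+w],None,fx=k,fy=k,interpolation=cv2.INTER_CUBIC))
E
python3 - <<'E'
from h import *
a=cv2.imread("pics/top0.png")[160:260,260:370]; b=cv2.imread("pics/scene0.png")[160:260,275:385]
cv2.imwrite("pics/c0.png",np.hstack([cv2.resize(q,(400,364),interpolation=cv2.INTER_CUBIC) for q in(a,b)]))
im=cv2.imread("pics/top0.png");hsv=cv2.cvtColor(im,cv2.COLOR_BGR2HSV)
m=cv2.inRange(hsv,(12,70,150),(32,255,255));m[:165]=0;m[260:]=0;m[:,:270]=0;m[:,365:]=0
m=cv2.morphologyEx(m,cv2.MORPH_OPEN,np.ones((7,7)))
c=max(cv2.findContours(m,0,2)[0],key=cv2.contourArea)
bx=cv2.boxPoints(cv2.minAreaRect(c));print(bx)
for p in bx: print(onz("top",*p,97).round(1))
E
```

```text
[[279.9634  205.24843]
 [289.4363  173.27742]
 [353.3102  192.20302]
 [343.8373  224.17403]]
[551.3 133.   97. ]
[648.8 104.   97. ]
[585.8 -86.4  97. ]
[490. -55.  97.]
```

View pics/c0.png

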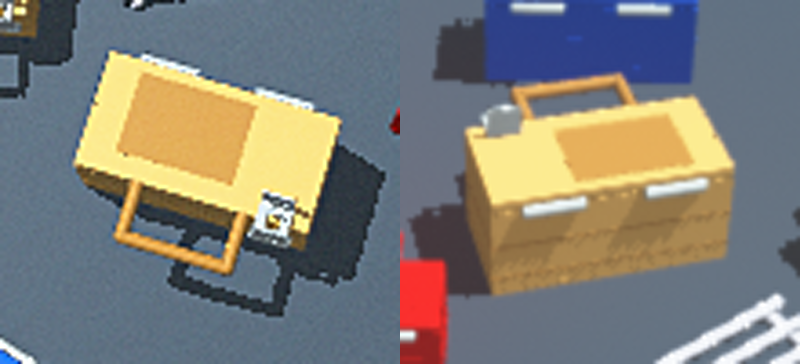

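The crop shows the lid corners: top (110,52), (341,118), (75,165); scene panel (90,208), (335,162), (295,98), (65,128). The hasp tab is the grey plate at the front right corner.

```bash
python3 - <<'E'
from h import *
s=110/400
T=dict(BL=(110,52),BR=(341,118),FL=(75,165),HL=(118,238),HR=(230,271))
S=dict(BR=(90,208),BL=(335,162),FL=(295,98),FR=(65,128))
for k,(u,v) in T.items(): print("top",k,onz("top",260+u*s-.5,160+v*s-.5,97 if k[0]!='H' else 97).round(1))
for k,(u,v) in S.items(): print("scene",k,onz("scene",275+u*s-.5,160+v*s-.5,97).round(1))
E
```

```text
top BL [647.1 103.1  97. ]
top BR [586.6 -86.4  97. ]
top FL [552.4 132.5  97. ]
top HL [491.4  97.9  97. ]
top HR [462.3   7.8  97. ]
scene BR [588.7 -87.9  97. ]
scene BL [643.1 108.8  97. ]
scene FL [554.7 135.5  97. ]
scene FR [488.6 -52.   97. ]
```

>>> move_arm(
  increments=[
    [1.5, -1.2, 0, 0, 0, -1.5],
    [4.5, -3.7, 0, 0, 0, -4.6],
    [8, -6.5, 0, 0, 0, -8.2],
    [11.5, -9.4, 0, 0, 0, -11.8],
    [15, -12.3, 0, 0, 0, -15.3],
    [18.5, -15.1, 0, 0, 0, -18.9],
    [22, -18, 0, 0, 0, -22.5],
    [25.5, -20.9, 0.5, 0, 0, -26],
    [29, -23.7, 1, 0, 0, -29.6],
    [32.5, -26.6, 1.5, 0, 0, -33.2],
    [36, -29.5, 2, 0, 0, -36.8],
    [39.5, -32.3, 2.5, 0, 0, -40.4],
    [43, -35.2, 3, 0, 0, -43.9],
    [46, -37.6, 3, 0, 0, -47],
    [48, -39.3, 3, 0, 0, -49],
    [49, -40.1, 3, 0, 0, -50.1],
    [49, -40.1, 3, 0, 0, -50.1],
    [49, -40.1, 3, 0, 0, -50.1],
  ],
  grip=-1,
)

```text
clock: 1.9
eef_pos: [547.2, -44.3, 201.0]
tool_rot: [-3.141, 0.002, 1.265]
force: [-0.2, -0.5, 0.8]
width: 0.1
```

```bash
python3 - <<'E'
from h import *
im=eyes.get_image("top")[140:260,250:380,::-1];b=eyes.get_image("scene")[100:260,265:425,::-1]
cv2.imwrite("pics/c1.png",np.hstack([cv2.resize(q,(400,w),interpolation=cv2.INTER_CUBIC) for q,w in((im,400),(b,400))]))
s=ctrl.read_state();print(s["clock"],s["eef_pos"],s["tool_rot"],s["qpos"],s["force"])
for n in("top","scene"): print(n,proj(n,s["eef_pos"]),proj(n,[517.6,-32.7,113]))
E
```

```text
2.0 [547.15620871 -44.81245293 201.21114002] [-3.14106423e+00  1.56686085e-03  1.26387069e+00] [ 0.17982513  0.52815707 -0.22367289  1.83035456  0.15811557  0.80126924
 -0.43171481] [-0.58564412 -1.0466896  -0.34017084]
top [341.06758725 198.10050562] [336.14801938 214.21229814]
scene [304.37784148 174.1545219 ] [302.85052301 193.23227267]
```

View pics/c1.png

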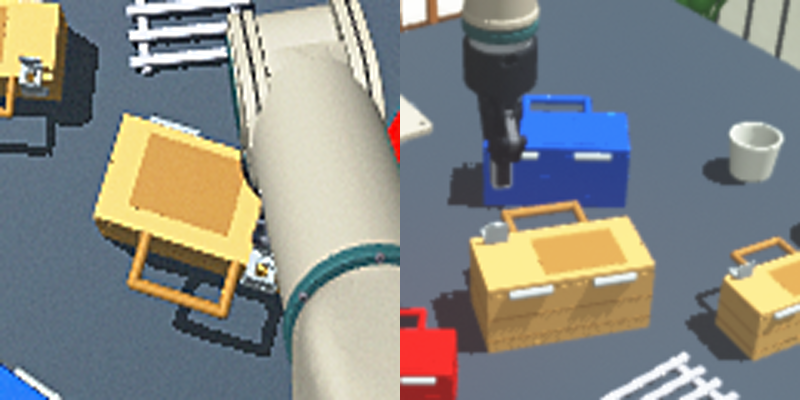

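The tip is about 10 cm above the lid, behind the tab (tab in scene ≈ (302,193), where predicted). Next: descend, then push.

>>> move_arm(
  increments=[
    [0, 0, 1, 0, 0, 0],
    [0, 0, 2.5, 0, 0, 0],
    [0, 0, 4, 0, 0, 0],
    [0, 0, 5.5, 0, 0, 0],
    [0, 0, 7, 0, 0, 0],
    [0, 0, 8.2, 0, 0, 0],
    [0, 0, 9, 0, 0, 0],
    [0, 0, 9.3, 0, 0, 0],
    [0, 0, 9.3, 0, 0, 0],
  ],
)

```text
clock: 2.9
eef_pos: [547.9, -42.6, 108.0]
tool_rot: [-3.141, 0.0, 1.267]
force: [-0.4, 0.6, -0.0]
width: 0.1
```

>>> move_arm(
  increments=[
    [0, -0.3, 0, 0, 0, 0],
    [0, -0.8, 0, 0, 0, 0],
    [0, -1.3, 0, 0, 0, 0],
    [0, -1.8, 0, 0, 0, 0],
    [0, -2.3, 0, 0, 0, 0],
    [0, -2.8, 0, 0, 0, 0],
    [0, -3.3, 0, 0, 0, 0],
    [0, -3.8, 0, 0, 0, 0],
    [0, -4.3, 0, 0, 0, 0],
    [0, -4.8, 0, 0, 0, 0],
    [0, -5.3, 0, 0, 0, 0],
    [0, -5.7, 0, 0, 0, 0],
    [0, -5.7, -0.5, 0, 0, 0],
    [0, -5.7, -2, 0, 0, 0],
    [0, -5.7, -5, 0, 0, 0],
    [0, -5.7, -8, 0, 0, 0],
    [0, -5.7, -9, 0, 0, 0],
  ],
)

```text
clock: 4.6
eef_pos: [495.5, -25.4, 201.3]
tool_rot: [3.136, -0.002, 1.267]
force: [0.9, 0.0, 1.3]
width: 0.2
```

```bash
python3 - <<'E'
from h import *
im=eyes.get_image("top")[140:260,250:380,::-1];b=eyes.get_image("scene")[100:260,265:425,::-1]
cv2.imwrite("pics/c2.png",np.hstack([cv2.resize(q,(400,w),interpolation=cv2.INTER_CUBIC) for q,w in((im,400),(b,400))]))
s=ctrl.read_state();print(s["clock"],s["eef_pos"],s["tool_rot"],s["qpos"],s["force"])
E
```

```text
4.7 [494.84666939 -25.56418682 199.83547574] [ 3.13789050e+00 -9.81372483e-04  1.26680943e+00] [ 0.15777954  0.45880853 -0.22954303  1.97440552  0.15381166  0.72089835
 -0.46827488] [-0.38374023  0.35980394 -0.07172948]
```

View pics/c2.png

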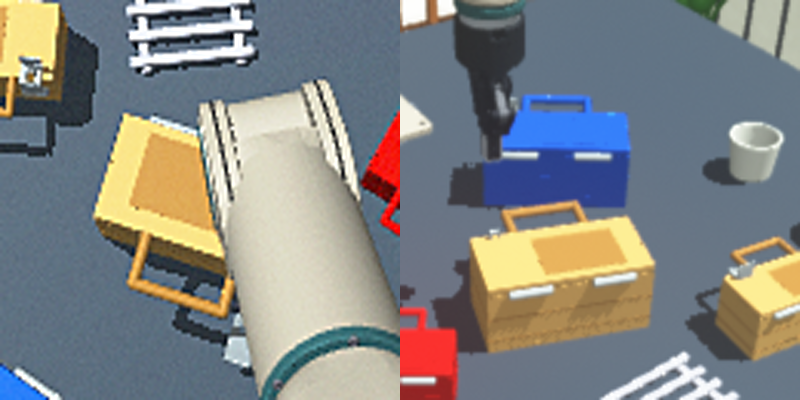

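The hasp is off: the grey tab now hangs low in front at crop (237,345). Next I measure the handle bar.

```bash
python3 - <<'E'
from h import *
for u,v in((134,279),(226,311),(180,295)): print(onz("top",250+.325*u-.5,140+.3*v-.5,93).round(1))
for u,v in((505,213),(578,204)): print(onz("scene",265+.4*(u-400)-.5,100+.4*v-.5,95).round(1))
E
```

```text
[497.1  94.9  93. ]
[466.4   7.2  93. ]
[481.7  50.9  93. ]
[464.  13.  95.]
[495.9 101.6  95. ]
```

>>> move_arm(
  increments=[
    [1, -0.5, 0, 0, 0, 0.2],
    [2.5, -1.3, 0, 0, 0, 0.5],
    [4.2, -2.2, 0, 0, 0, 0.8],
    [5.8, -3.1, 0, 0, 0, 1],
    [6.7, -3.6, 0, 0, 0, 1],
    [7, -3.7, 0, 0, 0, 1],
    [7, -3.7, 1, 0, 0, 1],
    [7, -3.7, 2.5, 0, 0, 1],
    [7, -3.7, 4, 0, 0, 1],
    [7, -3.7, 5.5, 0, 0, 1],
    [7, -3.7, 7, 0, 0, 1],
    [7, -3.7, 7.5, 0, 0, 1],
    [7, -3.7, 7.5, 0, 0, 1],
    [7, -3.7, 7.5, 0, 0, 1],
  ],
  grip=-0.2,
)

```text
clock: 6.1
eef_pos: [479.5, 52.0, 123.4]
tool_rot: [3.141, 0.0, 1.249]
force: [1.0, -1.0, -0.0]
width: 33.9
```

```bash
python3 - <<'E'
from h import *
im=eyes.get_image("top")[140:260,250:380,::-1];b=eyes.get_image("scene")[120:240,265:385,::-1]
cv2.imwrite("pics/c3.png",np.hstack([cv2.resize(q,(400,400),interpolation=cv2.INTER_CUBIC) for q in(im,b)]))
s=ctrl.read_state();print(s["clock"],s["eef_pos"],s["tool_rot"],s["qpos"],s["force"],s["width"])
E
```

```text
6.2 [479.80234781  52.32101718 123.85847944] [ 3.14039481e+00 -5.19464546e-04  1.24944006e+00] [-0.03864594  0.56698614 -0.18484254  2.07551439  0.20231887  0.51432221
 -0.69302889] [ 0.04222861  0.31075363 -0.02715348] 34.44110080553031
```

View pics/c3.png

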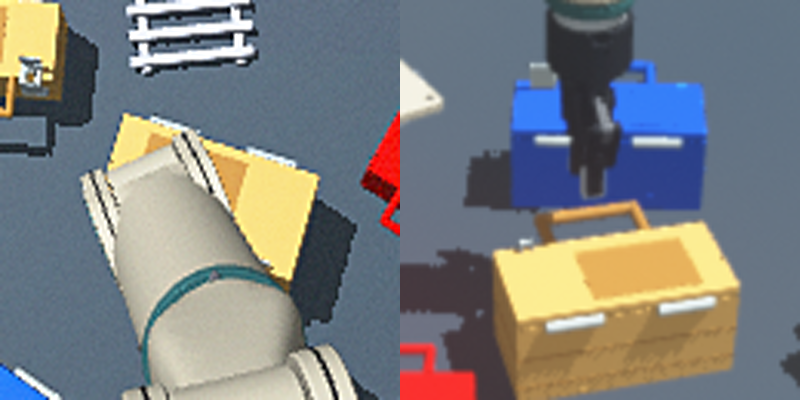

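The tip (594,195) is right over the bar's middle (≈(594,210)). Next: descend and close.

>>> move_arm(
  increments=[
    [0, 0, 0.7, 0, 0, 0],
    [0, 0, 1.7, 0, 0, 0],
    [0, 0, 2.7, 0, 0, 0],
    [0, 0, 3.7, 0, 0, 0],
    [0, 0, 4.6, 0, 0, 0],
    [0, 0, 5.1, 0, 0, 0],
    [0, 0, 5.2, 0, 0, 0],
    [0, 0, 5.2, 0, 0, 0],
  ],
)

```text
clock: 7.0
eef_pos: [479.2, 52.5, 71.1]
tool_rot: [-3.141, 0.0, 1.25]
force: [0.3, 0.3, 0.4]
width: 34.1
```

>>> move_arm(
  increments=[
    [0, 0, 0, 0, 0, 0],
    [0, 0, 0, 0, 0, 0],
    [0, 0, 0, 0, 0, 0],
    [0, 0, 0, 0, 0, 0],
    [0, 0, 0, 0, 0, 0],
    [0, 0, 0, 0, 0, 0],
  ],
  grip=-1,
)

```text
clock: 7.6
eef_pos: [479.2, 52.6, 71.8]
tool_rot: [3.141, -0.0, 1.25]
force: [-2.3, 0.0, 6.0]
width: 10.0
```

```bash
python3 - <<'E'
from h import *
s=ctrl.read_state();print(s["clock"],s["eef_pos"],s["tool_rot"],s["qpos"],s["force"],s["torque"],s["width"])
E
```

```text
7.6 [479.20974495  52.55676535  71.75545175] [ 3.14137721e+00 -1.84456813e-04  1.24983318e+00] [-0.06976802  0.66218876 -0.14323742  2.10833386  0.23547088  0.38542716
 -0.72272548] [-2.34433166  0.02657446  6.0276215 ] [0.13317517 0.38775218 0.0320623 ] 9.994356088519357
```

```bash
python3 - <<'E'
import numpy as np
a=.0414
for k in range(0,41):
    t=.05*k; print(k,round(t,2),round((145*np.cos(a)-145*np.cos(a+t))/10,2),round(-(145*np.sin(a+t)-145*np.sin(a))/10,2))
E
```

```text
0 0.0 0.0 -0.0
1 0.05 0.05 -0.72
2 0.1 0.13 -1.44
3 0.15 0.25 -2.16
4 0.2 0.41 -2.87
5 0.25 0.6 -3.57
6 0.3 0.82 -4.25
7 0.35 1.08 -4.93
8 0.4 1.38 -5.59
9 0.45 1.7 -6.24
10 0.5 2.06 -6.87
11 0.55 2.45 -7.48
12 0.6 2.87 -8.08
13 0.65 3.32 -8.65
14 0.7 3.79 -9.19
15 0.75 4.3 -9.71
16 0.8 4.82 -10.21
17 0.85 5.38 -10.68
18 0.9 5.95 -11.12
19 0.95 6.55 -11.53
20 1.0 7.16 -11.91
21 1.05 7.8 -12.27
22 1.1 8.45 -12.58
23 1.15 9.12 -12.87
24 1.2 9.8 -13.12
25 1.25 10.49 -13.34
26 1.3 11.19 -13.52
27 1.35 11.9 -13.67
28 1.4 12.62 -13.78
29 1.45 13.34 -13.85
30 1.5 14.06 -13.89
31 1.55 14.79 -13.9
32 1.6 15.51 -13.86
33 1.65 16.23 -13.79
34 1.7 16.95 -13.69
35 1.75 17.66 -13.55
36 1.8 18.36 -13.37
37 1.85 19.06 -13.16
38 1.9 19.74 -12.92
39 1.95 20.41 -12.64
40 2.0 21.06 -12.32
```

>>> move_arm(
  increments=[
    [0.02, 0.02, -0.3, 0, 0, 0],
    [0, 0.07, -0.9, 0, 0, 0],
    [0, 0.15, -1.5, 0, 0, 0],
    [0, 0.25, -2.16, 0, 0, 0],
    [0, 0.41, -2.87, 0, 0, 0],
    [0, 0.41, -2.87, 0, 0, 0],
  ],
)

```text
clock: 8.2
eef_pos: [482.9, 51.3, 101.0]
tool_rot: [-3.142, -0.0, 1.25]
force: [-3.2, 3.6, -0.2]
width: 9.7
```

```bash
python3 - <<'E'
from h import *
im=eyes.get_image("top")[140:260,250:380,::-1];b=eyes.get_image("scene")[120:240,265:385,::-1]
cv2.imwrite("pics/c4.png",np.hstack([cv2.resize(q,(400,400),interpolation=cv2.INTER_CUBIC) for q in(im,b)]))
s=ctrl.read_state();print(s["clock"],s["eef_pos"],s["tool_rot"],s["qpos"],s["force"],s["torque"],s["width"])
E
```

```text
8.3 [482.7641173   51.35387947 100.32466954] [-3.14129779e+00 -1.74018245e-04  1.24995378e+00] [-0.04727162  0.61224858 -0.16949404  2.08298862  0.21820252  0.46281859
 -0.70313883] [-3.09778046  2.54027624 -0.11459025] [ 0.51733253  0.63170228 -0.00794712] 9.901288092490189
```

View pics/c4.png

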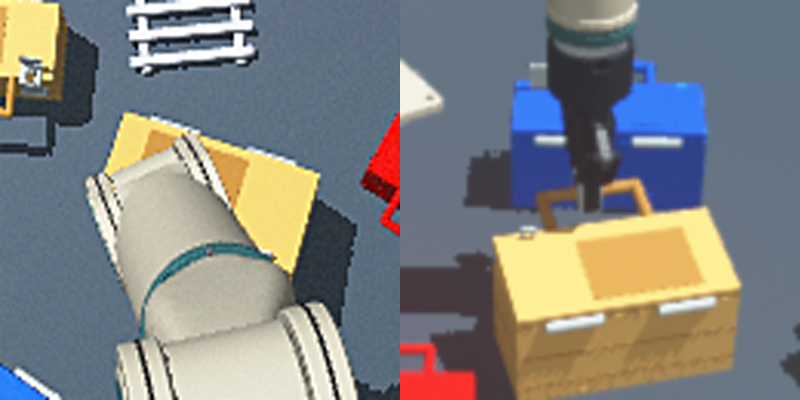

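The lid is rising and the bar is held (scene bar now at ≈(594,187)); forces are small. I'll continue along the arc.

>>> move_arm(
  increments=[
    [0, 0.19, -0.7, 0, 0, 0],
    [0, 0.41, -1.38, 0, 0, 0],
    [0, 0.67, -2.06, 0, 0, 0],
    [0, 0.97, -2.72, 0, 0, 0],
    [0, 1.29, -3.37, 0, 0, 0],
    [0, 1.65, -4.0, 0, 0, 0],
    [0, 2.04, -4.61, 0, 0, 0],
    [0, 2.46, -5.21, 0, 0, 0],
    [0, 2.91, -5.78, 0, 0, 0],
    [0, 3.38, -6.32, 0, 0, 0],
    [0, 3.89, -6.84, 0, 0, 0],
    [0, 4.41, -7.34, 0, 0, 0],
  ],
)

```text
clock: 9.5
eef_pos: [521.0, 38.7, 174.0]
tool_rot: [-3.134, 0.002, 1.251]
force: [-11.7, 6.5, 6.8]
width: 10.0
```

>>> move_arm(
  increments=[
    [0, 0.52, -0.52, 0, 0, 0],
    [0, 1.08, -1.0, 0, 0, 0],
    [0, 1.68, -1.44, 0, 0, 0],
    [0, 2.29, -1.83, 0, 0, 0],
    [0, 2.93, -2.2, 0, 0, 0],
    [0, 3.6, -2.5, 0, 0, 0],
    [0, 4.27, -2.8, 0, 0, 0],
    [0, 4.95, -3.05, 0, 0, 0],
  ],
)

```text
clock: 10.3
eef_pos: [571.4, 22.1, 206.6]
tool_rot: [-3.141, -0.0, 1.25]
force: [-8.1, 2.3, 12.3]
width: 9.6
```

```bash
python3 - <<'E'
from h import *
s=ctrl.read_state();print(s["clock"],s["eef_pos"],s["tool_rot"],s["qpos"],s["force"],s["torque"],s["width"])
E
```

```text
10.3 [571.4043002   22.09191264 206.64609221] [-3.14090955e+00 -3.59402416e-04  1.24955585e+00] [ 0.06131767  0.55184589 -0.22723954  1.76334502  0.15778584  0.84462989
 -0.55965705] [-8.05421533  2.28503841 12.28875131] [0.84428193 2.06019897 0.02967254] 9.63966951232768
```

>>> move_arm(
  increments=[
    [0, 0.65, -0.32, 0, 0, 0],
    [0, 1.35, -0.6, 0, 0, 0],
    [0, 2.05, -0.77, 0, 0, 0],
    [0, 2.77, -0.88, 0, 0, 0],
    [0, 3.5, -0.95, 0, 0, 0],
    [0, 4.22, -0.99, 0, 0, 0],
    [0, 4.95, -1.0, 0, 0, 0],
    [0, 5.65, -0.96, 0, 0, 0],
  ],
)

```text
clock: 11.1
eef_pos: [626.7, 3.8, 213.8]
tool_rot: [3.14, -0.001, 1.25]
force: [-0.9, 3.7, 2.8]
width: 9.3
```

```bash
python3 - <<'E'
from h import *
im=eyes.get_image("top")[110:260,250:400,::-1];b=eyes.get_image("scene")[80:240,245:405,::-1]
cv2.imwrite("pics/c5.png",np.hstack([cv2.resize(q,(400,400),interpolation=cv2.INTER_CUBIC) for q in(im,b)]))
s=ctrl.read_state();print(s["clock"],s["eef_pos"],s["tool_rot"],s["qpos"],s["force"],s["torque"],s["width"])
E
```

```text
11.2 [627.37918104   3.54229862 213.69520819] [ 3.13923719e+00 -1.11289390e-03  1.24928646e+00] [ 0.08517544  0.61907143 -0.22268313  1.60200709  0.15978889  0.93578848
 -0.51367533] [-0.26104878  3.04369202  4.0711663 ] [0.67762276 0.18293818 0.02753876] 9.985637440768528
```

View pics/c5.png

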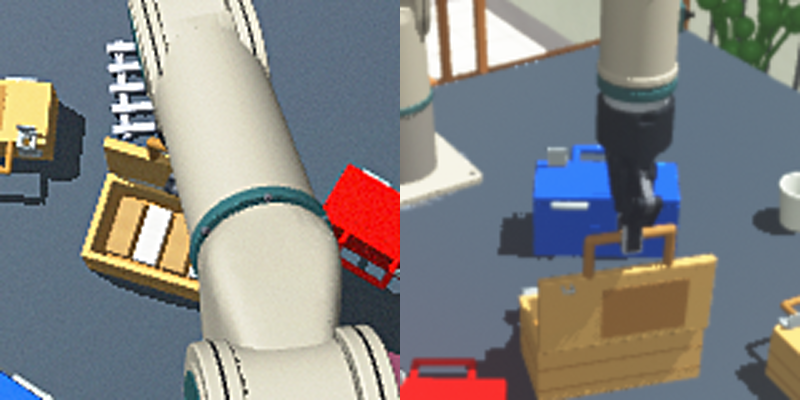

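The lid is just past upright, with the gripper on the handle (scene (630,240)). Now I'll lower it onto the stop.

>>> move_arm(
  increments=[
    [0, 0.6, 0.05, 0, 0, 0],
    [0, 1.2, 0.12, 0, 0, 0],
    [0, 1.8, 0.22, 0, 0, 0],
    [0, 2.4, 0.36, 0, 0, 0],
    [0, 3.0, 0.52, 0, 0, 0],
    [0, 3.55, 0.7, 0, 0, 0],
    [0, 4.0, 0.86, 0, 0, 0],
    [0, 4.4, 1.0, 0, 0, 0],
    [0, 4.7, 1.13, 0, 0, 0],
    [0, 4.9, 1.22, 0, 0, 0],
    [0, 4.9, 1.22, 0, 0, 0],
  ],
)

```text
clock: 12.3
eef_pos: [672.1, -11.5, 201.3]
tool_rot: [-3.141, -0.0, 1.25]
force: [0.6, 4.6, 3.2]
width: 9.8
```

```bash
python3 - <<'E'
from h import *
s=ctrl.read_state();print(s["clock"],s["eef_pos"],s["tool_rot"],s["qpos"],s["force"],s["torque"],s["width"])
E
```

```text
12.3 [672.12671445 -11.49638254 201.28305237] [-3.14136812e+00 -2.80014036e-04  1.24984437e+00] [ 0.09782642  0.69823784 -0.2165946   1.47568792  0.16606645  0.98578088
 -0.48241386] [0.55564167 4.62276292 3.24822077] [1.10490599 0.51560519 0.07859066] 9.766914915521214
```

>>> move_arm(
  increments=[
    [0, 0.15, 0.07, 0, 0, 0],
    [0, 0.3, 0.15, 0, 0, 0],
    [0, 0.45, 0.22, 0, 0, 0],
    [0, 0.45, 0.22, 0, 0, 0],
  ],
)

```text
clock: 12.7
eef_pos: [673.0, -11.8, 200.8]
tool_rot: [-3.135, 0.001, 1.25]
force: [-11.2, 5.7, 17.8]
width: 9.4
```

On the stop (20 N reaction). I'll relax slightly, release, and retract upward.

>>> move_arm(
  increments=[
    [0, -0.2, -0.1, 0, 0, 0],
    [0, -0.35, -0.2, 0, 0, 0],
    [0, -0.35, -0.2, 0, 0, 0],
  ],
)

```text
clock: 13.0
eef_pos: [672.3, -11.6, 201.2]
tool_rot: [-3.141, -0.0, 1.25]
force: [-1.0, 5.3, 3.3]
width: 9.7
```

>>> move_arm(
  increments=[
    [0, 0, 0, 0, 0, 0],
    [0, 0, 0, 0, 0, 0],
    [0, 0, 0, 0, 0, 0],
    [0, 0, 0, 0, 0, 0],
    [0, 0, 0, 0, 0, 0],
  ],
  grip=-0.2,
)

```text
clock: 13.5
eef_pos: [673.0, -12.6, 200.9]
tool_rot: [3.142, 0.001, 1.249]
force: [0.3, 0.6, 0.3]
width: 33.8
```

>>> move_arm(
  increments=[
    [0, 0, -0.5, 0, 0, 0],
    [0, 0, -1.5, 0, 0, 0],
    [0, 0, -3, 0, 0, 0],
    [0, 0, -5, 0, 0, 0],
    [0, 0, -7, 0, 0, 0],
    [0, 0, -9, 0, 0, 0],
    [0, -2, -10, 0, 0, 0],
    [0, -5, -10, 0, 0, 0],
    [0, -9, -10, 0, 0, 0],
    [0, -13, -10, 0, 0, 0],
    [0, -17, -10, 0, 0, 0],
    [0, -20, -10, 0, 0, 0],
    [0, -22, -10, 0, 0, 0],
    [0, -22, -10, 0, 0, 0],
    [0, -22, -10, 0, 0, 0],
  ],
)

```text
clock: 15.0
eef_pos: [465.2, 57.4, 302.2]
tool_rot: [3.139, -0.001, 1.25]
force: [0.9, -0.1, 0.1]
width: 34.2
```

```bash
python3 - <<'E'
from h import *
im=eyes.get_image("top")[100:280,140:500,::-1];b=eyes.get_image("scene")[80:330,145:475,::-1]
cv2.imwrite("pics/c6.png",np.vstack([cv2.resize(im,(560,280),interpolation=cv2.INTER_CUBIC),cv2.resize(b,(560,320)if 0 else (560,318))]))
a=cv2.cvtColor(cv2.imread("pics/scene0.png"),cv2.COLOR_BGR2GRAY).astype(int)
g=cv2.cvtColor(eyes.get_image("scene"),cv2.COLOR_RGB2GRAY).astype(int)
for n,(x,y,w,h) in dict(pot=(150,265,85,60),cupa=(392,145,30,30),cupb=(428,170,32,32),trivet=(342,238,68,50)).items(): print(n,abs(a-g)[y:y+h,x:x+w].mean().round(2),abs(a-g)[y:y+h,x:x+w].max())
s=ctrl.read_state();print(s["clock"],s["eef_pos"],s["force"],s["width"])
E
```

```text
pot 3.43 7
cupa 3.93 7
cupb 4.22 7
trivet 3.2 7
15.15 [465.44937481  57.00592268 301.33600062] [ 0.05924343 -0.03650692  0.67324409] 34.21923745060299
```

View pics/c6.png

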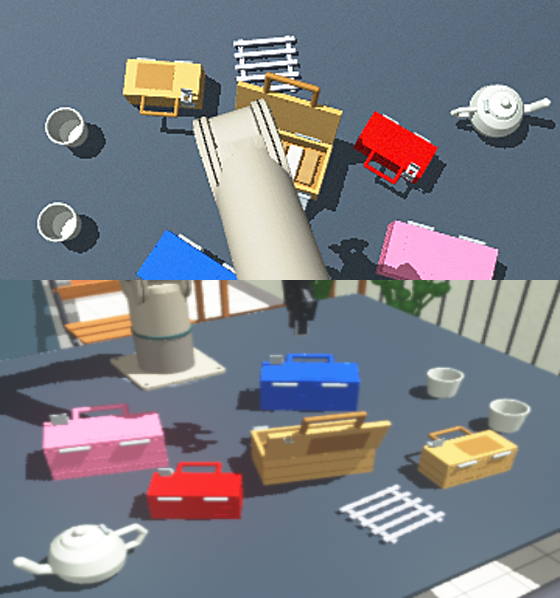

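The lid leans back on its stop, the grey hasp shows in front at (305,200), and the teapot, cups and trivet areas are unchanged from the first picture. The robot is clear, so I'm handing in.

```bash
python3 -c "
from cell import ctrl
print(ctrl.finish_job())"
```

```text
the job is handed in; nothing more can be done
None
```

The tea caddy is open and the job was handed in at about 15 s of the 51 s allowed. `finish_job` gave no verdict.

- **Hasp:** I pushed the tab towards the robot with closed fingers, and the hasp dropped open in front of the caddy.
- **Lid:** I gripped the bar handle, led it round its arc at about 0.5 rad/s, and lowered it onto the stop. The stop showed as about 20 N of reaction with almost no further movement. Then I let go and moved the arm clear.

**Last checks**
- **Lid and arm:** The picture shows the lid leaning back on its stop. The tool force reads about zero.
- **Teapot, cups and trivet:** The image patches around them match the first picture, with differences at noise level.
- **Hasp:** Its final angle was only seen in part in the last picture, because the arm hid most of it. An earlier picture showed it hanging low in front.
- **Disagreement:** Halfway up the arc I met up to about 15 N, because the path was a few millimetres too low. I raised it and the force fell away.

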